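Show the hidden marker to the camera with a hand mirror

ROBOT

A 6-joint arm with a two-finger parallel gripper is mounted at the origin on a cart in front of the work surface, level with it; the furniture and walls round the work are solid. World frame = base frame: x ahead of the robot, y to its left, z up, the work surface at z = 0. Lengths are in mm, angles in degrees, forces in N, time in s.
With the tool pointing down it reaches from about 350 to 850 mm from the base axis. Payload 8.1 kg.
Tool frame: the origin (TCP) lies at the very end of the fingers, on their centre line; the grasp point (between the pads) lies 19 mm behind it; z points along the fingers, y is the direction in which the jaws open and shut (so a half turn about z gives the same grasp; the last joint's range is limited). The gripper opens to 85 mm and grips with 20 to 120 N. Pads are 22 mm wide; open, the fingers measure 114 mm over their backs; the gripper's body (76 mm by 85 mm) begins 54 mm behind the grasp point. The pads swing forward as they close: fully open they stand 13 mm farther back than shut.
Start: joints at [-72.273, 7.471, 85.268, -0, 87.261, -4.893], TCP at [230.794, -553.841, 231.292] pointing down, gripper open.
Joint ranges: [-169.43, 169.43], [-51.17, 129.36], [1.28, 143.12], [-76.62, 256.62], [0, 156.53], [-152.29, 152.29]. Speed limits (degrees/s): [136.94, 136.94, 159.86, 180, 180, 180].

INTERFACE

Orientations are given as [roll, pitch, yaw] about the fixed x, y, z axes, in that order (R = Rz(yaw) Ry(pitch) Rx(roll)).
In Python, from bench import r, eyes gives the robot as it stands. The module is installed in compiled form; this text tells all that it offers.
- The arm moves only by the tool play_rows, never from a script. Its argument "deltas" is a list of rows, each a list of 3 entries, a list of its own where there are three numbers: the shift along the tool's x, y, z in m, then the turn, a rotation vector about the tool's x, y, z in rad, then the closure, from 0 (fully open) to 1 (shut). A call has 1 to 8 rows; each row shifts and turns the pose as measured when the row begins, along the tool's axes as they then stand; what a row does not reach is not made up. A row lasts 1/8 s, in which the tool goes at most 62.5 mm and 10.7 degrees, less where a joint would pass 70% of its speed; a pose out of reach is approached as far as the arm can. A call with a gripper value outside its range is refused whole. The fingers move at their own pace and stop on an object; "force" is the grip in N (left out, the last holds). Time passes only in rows, so rows that do not move let the fingers close. It gives the time, the measured TCP pose, the force and the opening at its end, in the units of the state.
- r.sense(): the state, without advancing time (a new reading comes with each control period).
- eyes.snapshot(name): name is "side" or "top" or "wrist"; returns the picture (420x560x3 uint8, red, green, blue); there is no depth.
- eyes.get_calibration(name): a dict with "mtx" (3x3 intrinsics, pixels), "R" (3x3) and "t" (3): a world point X has camera coordinates R X + t; the wrist camera has in their place "T_tool_cam" (4x4, takes a point from camera to tool coordinates, whose origin is the TCP and whose axes are the flange's). Camera axes: x right, y down, z forward; pixel columns grow to the right and rows downward; lengths in mm; the calibration is good to about 2 mm. The wrist camera is an equidistant fisheye: a pixel r from the principal point sees the ray r / f radians off the axis. A picture is of the moment at which its call begins: read the wrist's pose just before it. get_calibration takes no time and is no camera call.
- r.hand_in(): hands the job in, once; it reports no verdict.
The state is a dict: "time": time; "joint_pos": joint angles; "qd": joint speeds; "joint_efforts": joint torques, N m; "tool_pos": TCP position; "tcp_rot": TCP orientation; "ft_force": force on the tool from outside, world axes, zero at the start; "wrist_torque": the same for the moment, N m; "finger_gap": finger opening in mm.
Only numpy, scipy, OpenCV 4.12 (cv2) and the standard library are available. Lean on these libraries where they do the work, as an engineer would, in place of code of your own. Each camera call takes 0.05 s, during which the arm holds its last target. There are 200 camera calls.

TASK

Pick up the hand mirror by its blue grip (fingers off the glass) and use it to let the little camera on the sighting rig see the orange marker beside it: hold the mirror in line with the rig's thin pointer, about 10 cm beyond the pointer's orange tip, the middle of the glass on the pointer's line and the glass facing straight back along it. Do not touch the rig or disturb the other things on the bench. Finish while still holding the mirror steady in that position; do not put it down.

Things in the scene. Friction and masses are not known exactly. Their poses are not given: they have to be found in the camera images.
- aim (a point): Sighting point: midway between camera lens and marker, on the pointer's line. x runs along the pointer, away from the robot and 0.30 to 0.62 rad upward (differs each time); y level along the cross-bar, from marker to camera; z square to both. A mirror with the middle of its glass at (150, 0, 0) mm in this frame, its own axes parallel to these (glass facing -x), shows the marker to the camera
- pointer_tip (a point): Orange tip of the thin steel pointer rod (6 mm thick) in the middle of the cross-bar, 50 mm from aim along its x. Same axes as aim
- lens (a point): Blue lens of the rig's small black camera, 110 mm from aim along +y; it is turned 0.63 rad inward and looks at the point (150, 0, 0) mm of the aim frame. Same axes as aim
- marker (a point): Orange spot (24 mm) on the end of a white cylinder, 110 mm from aim along -y, turned 0.63 rad inward towards the same point; a thin white screen beside it hides it from the camera. Same axes as aim
- rig: Sighting rig, fixed to the bench, not to be touched; origin under the middle of its aluminium foot 110 x 190 x 12 mm; x towards where the mirror belongs, z up. Two dark cheeks 96 mm high hold a steel cross-bar on a stiff hinge along y, 80 mm up, that carries camera, marker and pointer; aim lies 35 mm from the hinge. Camera and marker reach to y = +-180 mm and 125 mm above the bench
- mirror_face (a point): Middle of the mirror's glass, 66 mm wide (y), 44 mm high (z). The glass faces the mirror's -x; z points from foot to grip. At the start the mirror stands upright on the bench on its foot (44 x 60 x 8 mm), this point 36 mm up, glass roughly towards the robot (turned up to 0.6 rad either way). Grey backing 72 x 52 x 6 mm, steel stem, blue grip on top; 135 mm high in all
- mirror_grip (a point): Middle of the mirror's blue grip, 74 mm from mirror_face along the mirror's z and 3 mm behind it (+x); 110 mm above the bench at the start. A flat upright bar, 10 mm thick along the mirror's x, 24 mm wide along y, 52 mm tall: fingers close along the mirror's x. Same axes as mirror_face
- mirror: The hand mirror as a whole, 0.09 to 0.17 kg; origin under the middle of its foot, axes as mirror_face
- glass: The mirror's glass, not to be touched by the fingers; same axes, origin at the middle of the glass
- rubber_bulb_mid (a point): Bystander, to be left alone: orange rubber pipette bulb, 47 mm wide, 63 mm high; its middle. It and the mirror stand to the left of the fixed beaker, one nearer to it, the other farther left; which is where changes
- beaker_b: Large glass beaker with glass rods in it, fixed in the middle of the bench between mirror and rig: go over it. 118 mm wide, 148 mm high; origin under its middle
- tape_mid (a point): Bystander: roll of tape lying flat, 55 mm wide, 18 mm high; its middle
- dropper_mid (a point): Bystander: amber dropper bottle with red bulb, 30 mm wide, 118 mm high; its middle
- dish_mid (a point): Bystander: glass dish with lid, 90 mm wide, 18 mm high; its middle
Mind the look-alikes: they are no part of the job. Several things look just like the mirror: the one meant starts nearest to the robot's base.

How it is judged:
By the outcome, as a careful person would: the job done as asked, in the order asked, and still so for the second after the job is handed in, while the arm keeps its last pose, push and grip.
It also fails if it takes over 35 s, if anything falls off the work surface, if the arm or the gripper's body presses on something with over 40 N, if the wrist force passes 120 N, or if a joint passes its speed limit or range.

## Working session

There is one attempt and no reset: what is moved stays moved. The work goes in short steps, Python scripts to look and compute and a tool call to move; the robot and the scene stay as the last step left them, time stands still between calls to the robot, and variables do not carry over. Pictures are saved under pics/ and viewed, about 8 in all and at most 12, crops included, and the job is handed in when it is done.

Besides the shell and the picture viewer there is one more tool, called as name(argument=value, ...), one argument or row to a line, values as JSON. play_rows: Moves the arm, as the interface text tells. Its arguments: {"type":"object","properties":{"deltas":{"type":"array"},"force":{"type":"number"}},"required":["deltas"]}

```bash
mkdir -p pics; python3 - <<'E'
from bench import r,eyes
import cv2,numpy as np
np.set_printoptions(precision=4,suppress=True)
for n in("side","top"):
    im=eyes.snapshot(n); cv2.imwrite(f"pics/{n}0.png",im[:,:,::-1]); 
    c=eyes.get_calibration(n); print(n,c['mtx'].tolist(),(-c['R'].T@c['t']),c['R'].tolist())
c=eyes.get_calibration("wrist");print(c)
print(r.sense())
E
```

```text
side [[447.67253554481664, 0.0, 281.0837779855922], [0.0, 447.67253554481664, 213.03154828539365], [0.0, 0.0, 1.0]] [  26.3082 1054.334  1144.3733] [[-0.8891991078693461, -0.45730696781250285, -0.01397439639105087], [-0.3036032757526766, 0.6126329114613138, -0.7297300643023273], [0.34227181817468394, -0.6446326496420804, -0.6835925317751995]]
top [[398.2393943186423, 0.0, 270.29418435089394], [0.0, 398.2393943186423, 203.30763683917928], [0.0, 0.0, 1.0]] [ 228.1727   43.8622 1563.9903] [[0.03439053103726668, -0.9994072806190282, -0.001542342586226675], [-0.9782423076273645, -0.03334621466818335, -0.20476820440486349], [0.20459540303453377, 0.008550872059733141, -0.978809278482869]]
{'mtx': array([[325.1923,   0.    , 278.4292],
       [  0.    , 325.1923, 203.2937],
       [  0.    ,   0.    ,   1.    ]]), 'T_tool_cam': array([[  -0.0005,   -0.9642,   -0.2652,   66.6552],
       [   1.    ,   -0.0004,   -0.0005,    1.6541],
       [   0.0004,   -0.2652,    0.9642, -142.1691],
       [   0.    ,    0.    ,    0.    ,    1.    ]])}
{'time': 0.1, 'joint_pos': array([-72.272 ,   7.5126,  85.326 ,  -0.0009,  87.2611,  -4.8941]), 'qd': array([-0.0748, -0.1358, -0.1702, -0.0284, -0.0312,  0.0425]), 'joint_efforts': array([  0.0006, -57.0953, -50.1941,  -0.0003,   0.0082,  -0.0001]), 'tool_pos': array([ 230.6377, -553.3414,  230.302 ]), 'tcp_rot': array([-179.9006,   -0.0076,   22.6221]), 'ft_force': array([-0.1419,  0.4239, -0.6849]), 'wrist_torque': array([0.0006, 0.0183, 0.008 ]), 'finger_gap': 85.48675566347158}
```

View pics/side0.png

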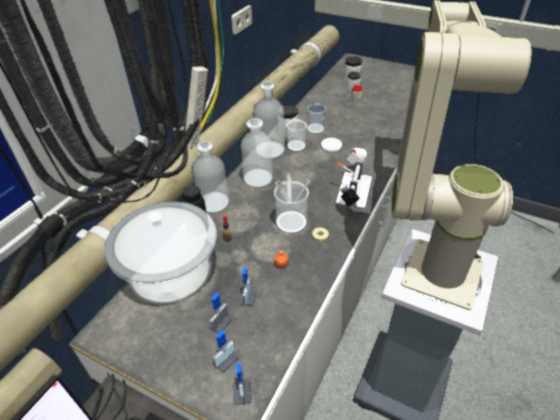

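View pics/top0.png

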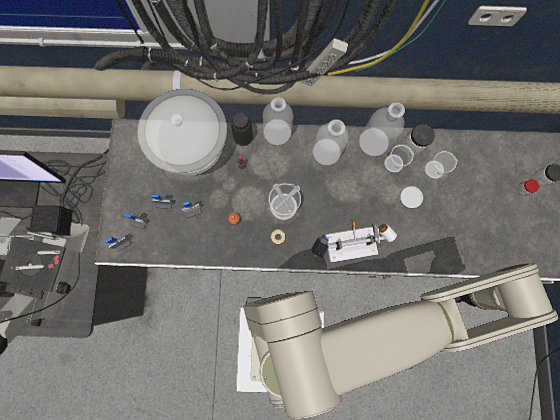

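The top and side views show four look-alike mirrors (top ≈(192,209), (162,201), (135,220), (119,243)), the bulb at (234,218), the beaker at (285,200) and the rig at (352,240). Next I'll triangulate the blue grips and zoom in on the rig and mirrors.

```bash
cat > h.py <<'E'
import numpy as np,cv2
from bench import r,eyes
from scipy.spatial.transform import Rotation as Ro
np.set_printoptions(precision=3,suppress=True)
def pose():
    s=r.sense(); return np.array(s['tool_pos']),Ro.from_euler('xyz',s['tcp_rot'],degrees=True).as_matrix()
def ray(n,uv,P=None):
    c=eyes.get_calibration(n);K=c['mtx']
    x=(uv[0]-K[0,2])/K[0,0];y=(uv[1]-K[1,2])/K[1,1]
    if n!='wrist':
        d=c['R'].T@np.array([x,y,1]);return -c['R'].T@c['t'],d/np.linalg.norm(d)
    p,R=P;th=np.hypot(x,y);T=c['T_tool_cam']
    d=np.array([x/th*np.sin(th),y/th*np.sin(th),np.cos(th)]) if th>1e-9 else np.array([0,0,1.])
    return p+R@T[:3,3],R@T[:3,:3]@d
def tri(rays):
    A=sum(np.eye(3)-np.outer(d,d) for o,d in rays);b=sum((np.eye(3)-np.outer(d,d))@o for o,d in rays)
    X=np.linalg.solve(A,b);return X,max(np.linalg.norm(np.cross(X-o,d)) for o,d in rays)
def onz(ry,z): o,d=ry;return o+d*(z-o[2])/d[2]
def proj(n,X):
    c=eyes.get_calibration(n);q=c['mtx']@(c['R']@np.array(X,float)+c['t']);return q[:2]/q[2]
def projw(X,P):
    c=eyes.get_calibration('wrist');T=c['T_tool_cam'];K=c['mtx'];p,R=P
    q=T[:3,:3].T@(R.T@(np.array(X,float)-p)-T[:3,3]);th=np.arctan2(np.hypot(q[0],q[1]),q[2]);ph=np.arctan2(q[1],q[0])
    return np.array([K[0,2]+K[0,0]*th*np.cos(ph),K[1,2]+K[1,1]*th*np.sin(ph)])
def blobs(im,lo,hi,amin=6):
    h=cv2.cvtColor(im,cv2.COLOR_RGB2HSV);n,_,st,ce=cv2.connectedComponentsWithStats(cv2.inRange(h,np.array(lo),np.array(hi)))
    return [(ce[i],st[i]) for i in range(1,n) if st[i,4]>=amin]
E
python3 - <<'E'
from h import *
B={}
for n in('side','top'):
    im=cv2.imread(f'pics/{n}0.png')[:,:,::-1].copy()
    B[n]=[b[0] for b in blobs(im,(105,150,90),(125,255,255))]
    B[n]=[b for b in B[n] if (n=='top' and b[0]<330 and b[1]>190) or (n=='side' and 200<b[0]<370 and b[1]>170)]
    print(n,B[n], [ (b[0],b[1][4]) for b in blobs(im,(3,150,120),(22,255,255)) ])
for a in B['top']:
    for b in B['side']:
        X,e=tri([ray('top',a),ray('side',b)])
        if e<8: print(a,b,X,e,np.hypot(*X[:2]))
s=cv2.imread('pics/side0.png')[140:215,325:385];t=cv2.imread('pics/top0.png')[215:270,305:400]
m=cv2.imread('pics/top0.png')[185:255,100:250]
f=lambda q:cv2.resize(q,(400,300),interpolation=cv2.INTER_CUBIC)
w=cv2.imread('pics/side0.png')[240:330,200:320]
cv2.imwrite('pics/c1.png',np.vstack([np.hstack([f(s),f(t)]),np.hstack([f(w),f(m)])]))
E
```

```text
side [array([244.393, 274.377]), array([215.663, 300.704]), array([220.737, 338.325]), array([238.718, 371.972])] [(array([339.9, 164.3]), np.int32(10)), (array([280.918, 259.422]), np.int32(147))]
top [array([156.24, 196.44]), array([186.75 , 203.667]), array([127.647, 215.471]), array([110.611, 239.639])] [(array([233.688, 218.299]), np.int32(77)), (array([353.417, 224.   ]), np.int32(12)), (array([383.214, 228.571]), np.int32(14))]
[156.24 196.44] [215.663 300.704] [542.254 482.716 114.865] 0.5071103739582715 725.9847829322783
[186.75  203.667] [244.393 274.377] [518.247 366.502 115.592] 0.756372389540605 634.7469151609139
[186.75  203.667] [220.737 338.325] [ 585.429  435.928 -184.412] 6.39965265238406 729.9048360289336
[127.647 215.471] [244.393 274.377] [427.06  503.443 319.463] 6.614895060398102 660.1780056832963
[127.647 215.471] [220.737 338.325] [464.336 579.035 120.403] 2.034920559490399 742.2190524912121
[110.611 239.639] [238.718 371.972] [375.409 634.434 114.392] 0.46630401877439837 737.1826780710192
```

View pics/c1.png

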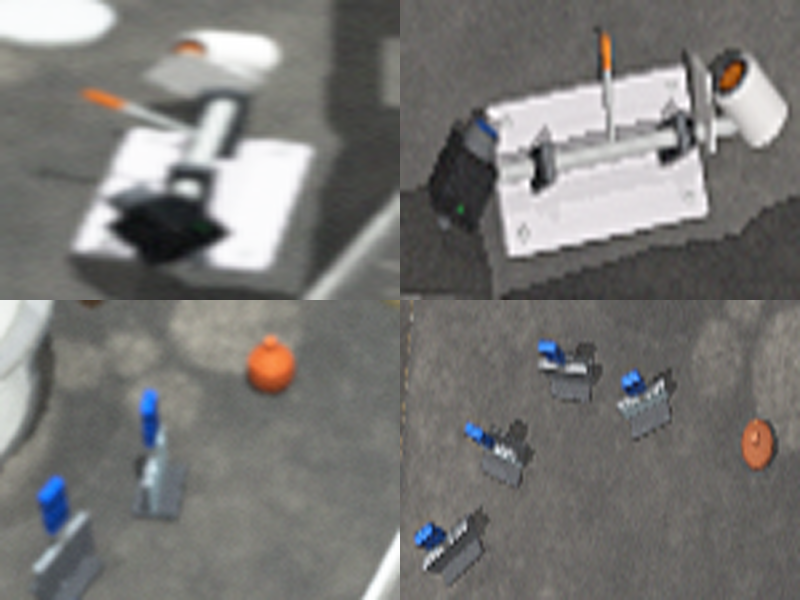

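Top-left/right panels show the rig: orange pointer tip at top ≈(353,222), side ≈(338,163), elevated, camera on the left, marker on the right. The target mirror is the one with its grip at about (518,366,110), nearest the base (635 mm); the bulb stands between it and the beaker.

```bash
cat >> h.py <<'E'
def plan(p1,R1,N,g,start=None):
    p,R=start or pose();w=Ro.from_matrix(R1@R.T).as_rotvec();dp=(np.array(p1)-p)/N
    print('dist/row',np.linalg.norm(dp),'deg/row',np.degrees(np.linalg.norm(w))/N)
    out=[]
    for k in range(N):
        Rk=Ro.from_rotvec(w*k/N).as_matrix()@R
        out.append([[round(float(v),4) for v in Rk.T@dp/1000],[round(float(v),4) for v in Rk.T@w/N],g])
    print(str(out).replace(' ',''))
def down(yaw): return Ro.from_euler('xyz',[180,0,yaw],degrees=True).as_matrix()
E
python3 - <<'E'
from h import *
X,e=tri([ray('top',(353.4,221.8)),ray('side',(338.5,163.5))]);print('tip',X,e)
X,e=tri([ray('top',(353.4,224)),ray('side',(339.9,164.3))]);print('orange part',X,e)
for a in[(348,242),(320,245),(384,229)]:print(onz(ray('top',a),90))
print('beaker',onz(ray('side',(291,222)),0),onz(ray('top',(285,210)),0))
plan([470,-190,370],down(98),8,0)
E
```

```text
tip [ 470.176 -250.465  121.136] 0.7824689321671152
orange part [ 463.322 -250.549  119.311] 0.2393440354597769
[ 399.711 -236.027   90.   ]
[ 385.045 -132.468   90.   ]
[ 452.887 -370.435   90.   ]
beaker [544.813   1.757   0.   ] [529.769  -2.175   0.   ]
dist/row 57.1219705040733 deg/row 9.422240306452233
[[[0.0451,-0.0304,-0.0174],[-0.0002,-0.0002,-0.1644],0],[[0.0495,-0.0226,-0.0174],[-0.0002,-0.0002,-0.1644],0],[[0.0525,-0.0142,-0.0174],[-0.0002,-0.0002,-0.1644],0],[[0.0541,-0.0055,-0.0174],[-0.0002,-0.0002,-0.1644],0],[[0.0543,0.0035,-0.0174],[-0.0002,-0.0002,-0.1644],0],[[0.053,0.0123,-0.0175],[-0.0002,-0.0002,-0.1644],0],[[0.0502,0.0208,-0.0175],[-0.0002,-0.0002,-0.1644],0],[[0.0461,0.0288,-0.0175],[-0.0002,-0.0002,-0.1644],0]]
```

play_rows(
  deltas=[
    [[0.045,-0.03,-0.0175],[0,0,-0.164],0],
    [[0.0495,-0.0225,-0.0175],[0,0,-0.164],0],
    [[0.0525,-0.014,-0.0175],[0,0,-0.164],0],
    [[0.054,-0.0055,-0.0175],[0,0,-0.164],0],
    [[0.054,0.0035,-0.0175],[0,0,-0.164],0],
    [[0.053,0.0125,-0.0175],[0,0,-0.164],0],
    [[0.05,0.021,-0.0175],[0,0,-0.164],0],
    [[0.046,0.029,-0.0175],[0,0,-0.164],0],
  ],
)

```text
time: 1.1
tool_pos: [468.6, -178.6, 369.5]
tcp_rot: [-179.8, -0.6, 99.8]
ft_force: [-0.0, -1.0, 0.3]
finger_gap: 85.4
```

```bash
python3 - <<'E'
from h import *
eyes.snapshot('wrist');P=pose();im=eyes.snapshot('wrist');cv2.imwrite('pics/w1.png',im[:,:,::-1]);np.savez('w1.npz',p=P[0],R=P[1])
s=r.sense();print(P[0],s['tcp_rot'],s['time'],s['qd'])
for c,st in blobs(im,(3,150,110),(22,255,255),20):print('orange',c,st)
for c,st in blobs(im,(105,120,60),(125,255,255),20):print('blue',c,st)
cv2.imwrite('pics/w1b.png',cv2.resize(im[:,:,::-1],(784,588),interpolation=cv2.INTER_CUBIC))
plan([330,-170,420],down(98),6,0)
E
```

```text
[ 471.832 -173.333  372.181] [-179.993   -0.621  100.028] 1.2 [-4.812  0.065  2.557 -2.697 -1.283  2.556]
blue [234.93  145.577] [230 140  11  12  71]
dist/row 24.825119423270394 deg/row 0.353443065422262
[[[0.0052,-0.0229,-0.0081],[-0.0001,-0.0018,0.0059],0],[[0.005,-0.0229,-0.0081],[-0.0001,-0.0018,0.0059],0],[[0.0049,-0.023,-0.0081],[-0.0001,-0.0018,0.0059],0],[[0.0047,-0.023,-0.0081],[-0.0001,-0.0018,0.0059],0],[[0.0046,-0.023,-0.0081],[-0.0001,-0.0018,0.0059],0],[[0.0044,-0.023,-0.0081],[-0.0001,-0.0018,0.0059],0]]
```

View pics/w1b.png

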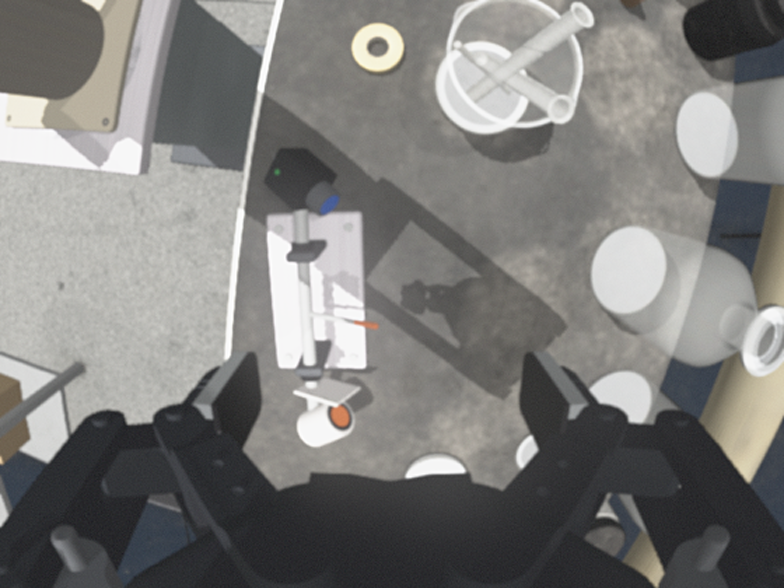

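Wrist view (×1.4): lens at (329,204), pointer tip at (378,326), marker at (340,416), foot corners visible, beaker rods top right. I'll move to a second viewpoint for a rig fit.

```bash
python3 - <<'E'
from h import *
plan([420,-275,300],down(100),3,0)
E
```

```text
dist/row 43.982115973704026 deg/row 0.20712442537187117
[[[-0.0298,-0.0223,0.0234],[-0.0,-0.0036,0.0002],0],[[-0.0297,-0.0223,0.0235],[-0.0,-0.0036,0.0002],0],[[-0.0296,-0.0223,0.0237],[-0.0,-0.0036,0.0002],0]]
```

play_rows(
  deltas=[
    [[-0.03,-0.0225,0.0235],[0,-0.0036,0],0],
    [[-0.03,-0.0225,0.0235],[0,-0.0036,0],0],
    [[-0.03,-0.0225,0.0235],[0,-0.0036,0],0],
    [[0,0,0],[0,0,0],0],
  ],
)

```text
time: 1.7
tool_pos: [417.8, -278.2, 296.2]
tcp_rot: [-179.9, -0.0, 100.0]
ft_force: [-0.3, 0.9, 0.1]
finger_gap: 85.3
```

```bash
python3 - <<'E'
from h import *
P=pose();im=eyes.snapshot('wrist');cv2.imwrite('pics/w2.png',im[:,:,::-1]);np.savez('w2.npz',p=P[0],R=P[1])
s=r.sense();print(P[0],s['tcp_rot'],s['time'],s['qd'])
a=cv2.imread('pics/w1.png')
for nm,i in(('w1',a[:,:,::-1].copy()),('w2',im)):
    for c,st in blobs(i,(0,130,90),(14,255,255),15):print(nm,'orange',c,st)
    for c,st in blobs(i,(105,120,60),(125,255,255),15):print(nm,'blue',c,st)
X=projw([470,-250,121],P);print(X)
x0,y0=int(X[0])-110,max(0,int(X[1])-150)
cv2.imwrite('pics/c2.png',np.hstack([cv2.resize(im[y0:y0+300,x0:x0+200,::-1],(400,600),interpolation=cv2.INTER_CUBIC),cv2.resize(a[135:315,180:300],(400,600),interpolation=cv2.INTER_CUBIC)]));print(x0,y0)
E
```

```text
[ 417.804 -278.195  296.232] [-179.985    0.002  100.069] 1.75 [ 2.17  -0.811 -2.227  0.49   0.712  0.579]
w1 orange [242.535 296.961] [237 290  12  14 129]
w1 blue [234.93  145.577] [230 140  11  12  71]
w2 orange [329.181 166.526] [318 164  23   7 116]
w2 orange [294.711 262.8  ] [291 256  10  13  45]
w2 blue [293.962  60.25 ] [287  52  15  18 160]
[335.607 164.256]
225 14
```

View pics/c2.png

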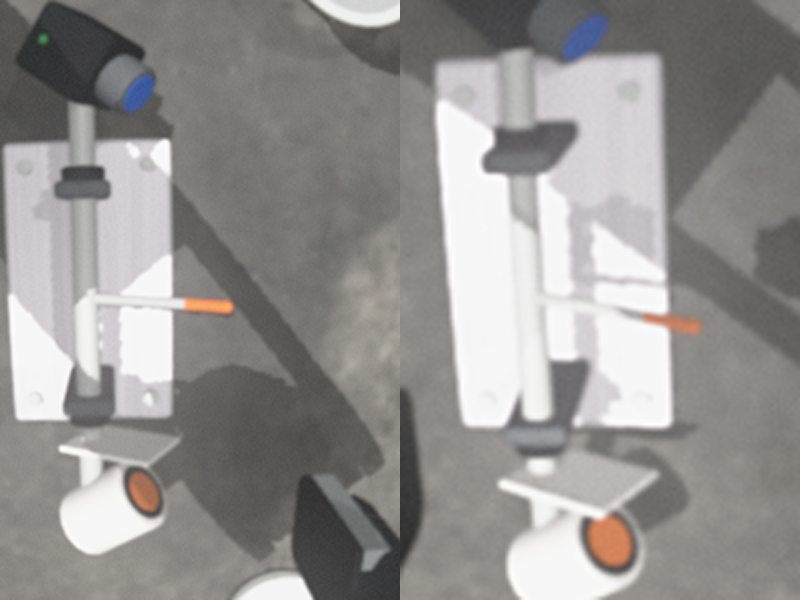

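Crops: w2 tip (341.5,167.5), lens (294,60), marker (296.7,259.5); w1 tip (269.7,233.1), lens (234.9,145.6), marker (242.5,297). Fit the rig.

```bash
cat > rig.py <<'E'
from h import *
from scipy.optimize import least_squares
V={k:(lambda d:(d['p'],d['R']))(np.load(k+'.npz')) for k in('w1','w2')}
obs=[('w1','tip',(269.7,233.1)),('w1','lens',(234.9,145.6)),('w1','mark',(242.5,297)),
('w2','tip',(341.5,167.5)),('w2','lens',(294,60.3)),('w2','mark',(296.7,259.5)),('top','tip',(353.4,221.8)),('side','tip',(338.5,163.5))]
Q={'tip':[50,0,0],'lens':[0,110,0],'mark':[0,-110,0]}
def frame(q):
    x,y,z,yaw,e=q;A=Ro.from_euler('ZY',[yaw,-e]).as_matrix()
    return np.array([x,y,z]),A   # hinge
def res(q,free):
    h,A=frame(q);o=[]
    for n,k,uv in obs:
        X=h+A@(np.array(Q[k])+[35,0,0])
        o+=list((projw(X,V[n]) if n in V else proj(n,X))-uv)
    return np.array(o+[(q[2]-80)/(1 if free else .01)])
if __name__=='__main__':
    for f in(0,1):
        s=least_squares(res,[400,-236,80,.15,.45],args=(f,),x_scale=[10,10,10,.1,.1]);h,A=frame(s.x)
        print(s.x[:3],np.degrees(s.x[3:]),'aim',h+A@[35,0,0],'tip',h+A@[85,0,0],'goal',h+A@[185,0,0]);print(s.fun)
    for k,l in(('tip',0),('lens',0),('mark',0)):
        print(k,tri([ray(n,uv,V.get(n)) for n,kk,uv in obs if kk==k]))
    c=[(5,143),(170,140),(172,415),(17,420)]
    C=[onz(ray('wrist',(225+a/2,14+b/2),V['w2']),12)[:2] for a,b in c];print('foot',C,np.mean(C,0))
    for a,b in((3,0),(2,1)):
        d=C[b]-C[a];print(np.linalg.norm(d),np.degrees(np.arctan2(d[1],d[0]))-90)
E
python3 rig.py
```

```text
[ 403.071 -266.404   80.   ] [11.272 30.035] aim [ 432.787 -260.482   97.518] tip [ 475.238 -252.021  122.545] goal [ 560.141 -235.1    172.597]
[ 0.134 -0.221  0.215  0.083  0.387 -0.343 -0.985 -0.06  -0.077  0.053
 -0.163 -0.009  0.539 -1.203 -1.269 -0.923  0.002]
[ 403.027 -266.399   80.145] [11.27  29.947] aim [ 432.77  -260.472   97.617] tip [ 475.259 -252.006  122.577] goal [ 560.237 -235.072  172.497]
[ 0.151 -0.221  0.196  0.08   0.368 -0.317 -0.956 -0.066 -0.084  0.025
 -0.175  0.018  0.537 -1.21  -1.275 -0.929  0.145]Traceback (most recent call last):
  File "rig.py", line 21, in <module>
    print(k,tri([ray(n,uv,V.get(n)) for n,kk,uv in obs if kk==k]))
                 ~~~^^^^^^^^^^^^^^^
  File "h.py", line 8, in ray
    c=eyes.get_calibration(n);K=c['mtx']
ValueError: cameras: side, top, wrist
```

The rig fit is sub-pixel: yaw 11.3°, elevation 30.0°, goal for the glass ≈ (560.1, −235.1, 172.6). Now to the mirror, passing high over the beaker.

```bash
python3 - <<'E'
from h import *
P=pose();R=down(105);m=[470,-100,400]
plan(m,P[1],4,0);plan([512,300,330],R,8,0,start=(np.array(m),P[1]))
E
```

```text
dist/row 52.811085109825086 deg/row 0.0
[[[0.0415,0.0204,-0.0256],[0.0,0.0,0.0],0],[[0.0415,0.0204,-0.0256],[0.0,0.0,0.0],0],[[0.0415,0.0204,-0.0256],[0.0,0.0,0.0],0],[[0.0415,0.0204,-0.0256],[0.0,0.0,0.0],0]]
dist/row 51.030628058059406 deg/row 0.6164189666792175
[[[0.0483,0.0139,0.0087],[-0.0,0.0,-0.0108],0],[[0.0482,0.0144,0.0087],[-0.0,0.0,-0.0108],0],[[0.048,0.0149,0.0087],[-0.0,0.0,-0.0108],0],[[0.0478,0.0155,0.0087],[-0.0,0.0,-0.0108],0],[[0.0477,0.016,0.0087],[-0.0,0.0,-0.0108],0],[[0.0475,0.0165,0.0087],[-0.0,0.0,-0.0108],0],[[0.0473,0.017,0.0087],[-0.0,0.0,-0.0108],0],[[0.0471,0.0175,0.0087],[-0.0,0.0,-0.0108],0]]
```

play_rows(
  deltas=[
    [[0.0415,0.0205,-0.0255],[0,0,0],0],
    [[0.0415,0.0205,-0.0255],[0,0,0],0],
    [[0.0415,0.0205,-0.0255],[0,0,0],0],
    [[0.0415,0.0205,-0.0255],[0,0,0],0],
  ],
)

```text
time: 2.25
tool_pos: [471.3, -95.6, 402.5]
tcp_rot: [-180.0, -0.1, 99.6]
ft_force: [1.0, -0.0, -0.5]
finger_gap: 85.4
```

play_rows(
  deltas=[
    [[0.048,0.014,0.0085],[0,0,-0.011],0],
    [[0.048,0.0145,0.0085],[0,0,-0.011],0],
    [[0.048,0.015,0.0085],[0,0,-0.011],0],
    [[0.048,0.0155,0.0085],[0,0,-0.011],0],
    [[0.0475,0.016,0.0085],[0,0,-0.011],0],
    [[0.0475,0.0165,0.0085],[0,0,-0.011],0],
    [[0.0475,0.017,0.0085],[0,0,-0.011],0],
    [[0.047,0.0175,0.0085],[0,0,-0.011],0],
  ],
)

```text
time: 3.25
tool_pos: [517.5, 324.0, 347.3]
tcp_rot: [178.9, -0.1, 104.8]
ft_force: [0.2, -0.5, 0.7]
finger_gap: 85.6
```

```bash
python3 - <<'E'
from h import *
eyes.snapshot('wrist');eyes.snapshot('wrist');P=pose();im=eyes.snapshot('wrist');cv2.imwrite('pics/w3.png',im[:,:,::-1]);np.savez('w3.npz',p=P[0],R=P[1])
s=r.sense();print(P[0],s['tcp_rot'],s['time'],s['qd'])
for c,st in blobs(im,(105,120,60),(125,255,255),15):print('blue',c,st)
X=projw([518,366,60],P);print(X)
x0,y0=max(0,int(X[0])-80),max(0,int(X[1])-60)
cv2.imwrite('pics/c3.png',cv2.resize(im[y0:y0+120,x0:x0+160,::-1],(800,600),interpolation=cv2.INTER_CUBIC));print(x0,y0)
E
```

```text
[516.241 326.518 344.71 ] [179.098  -0.03  105.03 ] 3.4 [-2.984 -2.572  0.982 -1.062  0.601 -1.312]
blue [334.61   52.265] [326  39  18  27 264]
blue [287.024 143.643] [282 133  11  22 207]
[284.657 137.749]
204 77
```

View pics/c3.png

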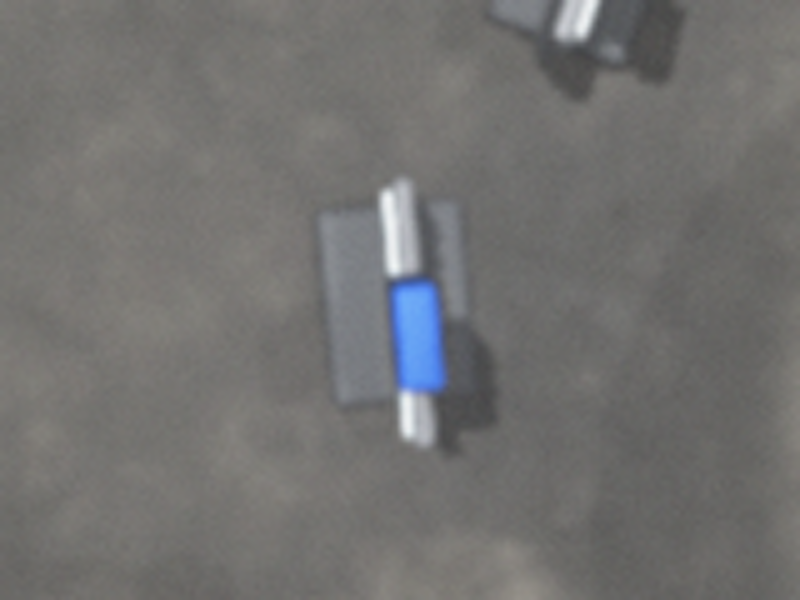

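The mirror seen from above: grip top centred at crop (417,335), foot corners (320,212), (338,406), (466,202). Compute yaw, position and approach.

```bash
python3 - <<'E'
from h import *
d=np.load('w3.npz');P=(d['p'],d['R']);f=lambda a,z:onz(ray('wrist',(204+a[0]/5,77+a[1]/5),P),z)
a,b,c=f((320,212),8),f((338,406),8),f((466,202),8)
print(a,b,c,np.linalg.norm(a-b),np.linalg.norm(c-a))
ang=lambda v:np.degrees(np.arctan2(v[1],v[0]));print('yaw from y edge',ang(a-b)-90,'x edge',ang(c-a))
print('foot mid',(b+c)/2)
g=[f(q,136) for q in((391,285),(436,282),(443,388),(401,391))];print('grip',np.mean(g,0),ang(g[0]-g[3])-90,ang(g[1]-g[2])-90,np.linalg.norm(g[0]-g[3]),np.linalg.norm(g[0]-g[1]))
t=[f(q,62) for q in((391,186),(417,443))];print('back',ang(t[0]-t[1])-90,np.mean(t,0),np.linalg.norm(t[0]-t[1]))
E
```

```text
[489.972 383.098   8.   ] [509.833 328.903   8.   ] [530.294 397.105   8.   ] 57.719552086460595 42.6849055071148
yaw from y edge 20.12565530609365 x edge 19.156931162031125
foot mid [520.063 363.004   8.   ]
grip [519.224 363.953 136.   ] 20.53488994123981 19.16076392861399 23.16673256524379 9.689241244284737
back 20.951689280948585 [518.928 363.256  62.   ] 68.02944868603355
```

```bash
python3 - <<'E'
from h import *
plan([519.5,363.5,190],down(110),5,0)
E
```

```text
dist/row 32.09098331894098 deg/row 1.0103746017796384
[[[0.0074,0.0021,0.0312],[0.0032,0.0,-0.0174],0],[[0.0074,0.0023,0.0311],[0.0032,0.0,-0.0174],0],[[0.0073,0.0025,0.0311],[0.0032,0.0,-0.0174],0],[[0.0073,0.0028,0.0311],[0.0032,0.0,-0.0174],0],[[0.0072,0.003,0.0311],[0.0032,0.0,-0.0174],0]]
```

play_rows(
  deltas=[
    [[0.0074,0.002,0.031],[0.0032,0,-0.0174],0],
    [[0.0074,0.0023,0.031],[0.0032,0,-0.0174],0],
    [[0.0073,0.0025,0.031],[0.0032,0,-0.0174],0],
    [[0.0073,0.0028,0.031],[0.0032,0,-0.0174],0],
    [[0.0072,0.003,0.031],[0.0032,0,-0.0174],0],
    [[0,0,0],[0,0,0],0],
  ],
)

```text
time: 4.15
tool_pos: [521.8, 363.1, 195.0]
tcp_rot: [179.5, -0.0, 109.9]
ft_force: [-0.7, 0.3, 0.4]
finger_gap: 85.5
```

```bash
python3 - <<'E'
from h import *
P=pose();im=eyes.snapshot('wrist');print(P[0],r.sense()['tcp_rot'])
plan([519.5,363.5,93],down(110),4,0)
for c,st in blobs(im,(105,120,60),(125,255,255),15):print('blue',c,st,onz(ray('wrist',c,P),136))
E
```

```text
[521.848 363.113 195.005] [179.269  -0.035 109.863]
dist/row 26.114888568520303 deg/row 0.1861482512531083
[[[0.0003,-0.0011,0.0261],[0.0032,-0.0001,-0.0006],0],[[0.0003,-0.0011,0.0261],[0.0032,-0.0001,-0.0006],0],[[0.0003,-0.001,0.0261],[0.0032,-0.0001,-0.0006],0],[[0.0003,-0.0009,0.0261],[0.0032,-0.0001,-0.0006],0]]
blue [367.055  63.785] [347  43  40  41 920] [540.046 476.312 136.   ]
blue [275.011 208.991] [268 183  15  49 648] [517.848 368.392 136.   ]
```

play_rows(
  deltas=[
    [[0,-0.001,0.026],[0.0032,0,0],0],
    [[0,-0.001,0.026],[0.0032,0,0],0],
    [[0,-0.001,0.026],[0.0032,0,0],0],
    [[0,-0.001,0.022],[0.0032,0,0],0],
    [[0,0,0],[0,0,0],0],
  ],
  force=60,
)

```text
time: 4.82
tool_pos: [527.7, 363.7, 109.8]
tcp_rot: [178.9, -0.2, 109.6]
ft_force: [-0.3, -0.2, 0.4]
finger_gap: 86.0
```

```bash
python3 - <<'E'
from h import *
P=pose();im=eyes.snapshot('wrist');print(P[0],r.sense()['tcp_rot'],r.sense()['ft_force'])
cv2.imwrite('pics/w4.png',im[:,:,::-1])
E
```

```text
[527.666 363.718 109.824] [178.766  -0.214 109.583] [ 0.412 -0.559  0.191]
```

View pics/w4.png

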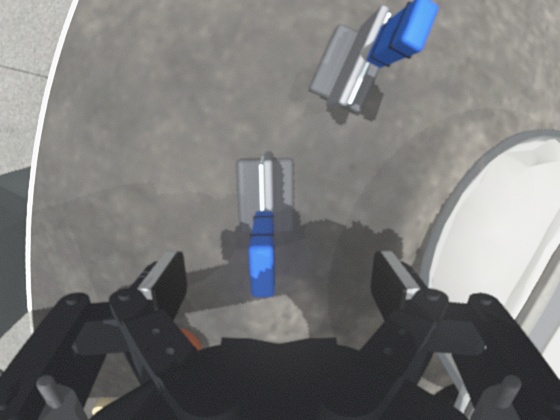

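The grip is between the open fingers but off-centre (263 vs 278 px, about 8 mm, matching the measured TCP); I'll correct it before closing.

```bash
python3 - <<'E'
from h import *
plan([519.5,363.5,92],down(110),2,0)
E
```

```text
dist/row 10.749513050647689 deg/row 0.660417279497066
[[[0.0011,-0.0046,0.0096],[0.0108,-0.0018,-0.0037],0],[[0.0012,-0.0045,0.0097],[0.0108,-0.0018,-0.0037],0]]
```

play_rows(
  deltas=[
    [[0.001,-0.0046,0.0096],[0.011,0.0018,-0.004],0],
    [[0.001,-0.0046,0.0096],[0.011,0.0018,-0.004],0],
    [[0,0,0],[0,0,0],0],
  ],
)

```text
time: 5.25
tool_pos: [520.5, 364.1, 94.2]
tcp_rot: [179.9, -0.5, 110.1]
ft_force: [0.8, 0.2, 0.2]
finger_gap: 85.6
```

```bash
python3 - <<'E'
from h import *
P=pose();print(P[0],r.sense()['tcp_rot'],r.sense()['qd'])
plan([519.5,363.5,92],down(110),1,0)
E
```

```text
[520.471 364.065  94.158] [179.865  -0.476 110.072] [-0.11  -0.478 -0.792 -0.031  0.103  0.038]
dist/row 2.4328299416369834 deg/row 0.5001021085510415
[[[-0.0002,-0.0011,0.0022],[0.0023,-0.0083,0.0013],0]]
```

Good. Close the gripper.

play_rows(
  deltas=[
    [[0,-0.001,0.001],[0.002,-0.008,0],0.5],
    [[0,0,0],[0,0,0],1],
    [[0,0,0],[0,0,0],1],
    [[0,0,0],[0,0,0],1],
    [[0,0,0],[0,0,0],1],
    [[0,0,0],[0,0,0],1],
    [[0,0,0],[0,0,0],1],
  ],
  force=70,
)

```text
time: 6.12
tool_pos: [519.9, 364.1, 93.9]
tcp_rot: [179.9, 0.0, 110.1]
ft_force: [0.2, 0.4, -0.5]
finger_gap: 9.1
```

```bash
python3 - <<'E'
from h import *
P=pose();s=r.sense();print(P[0],s['tcp_rot'],s['qd'],s['finger_gap'],s['ft_force'])
plan([519.5,363.5,180],down(110),3,1)
E
```

```text
[519.944 364.13   93.934] [179.909   0.001 110.076] [-0.066 -0.018  0.049 -0.122 -0.038  0.052] 9.069312068976048 [ 0.152  0.373 -0.451]
dist/row 28.689748445441882 deg/row 0.03942705570684604
[[[-0.0001,-0.0002,-0.0287],[0.0005,0.0,0.0004],1],[[-0.0001,-0.0002,-0.0287],[0.0005,0.0,0.0004],1],[[-0.0001,-0.0002,-0.0287],[0.0005,0.0,0.0004],1]]
```

play_rows(
  deltas=[
    [[0,0,-0.015],[0,0,0],1],
    [[0,0,-0.03],[0,0,0],1],
    [[0,0,-0.045],[0,0,0],1],
    [[0,0,-0.055],[0,0,0],1],
    [[0,0,-0.055],[0,0,0],1],
    [[0,0,-0.055],[0,0,0],1],
    [[0,0,-0.055],[0,0,0],1],
  ],
)

```text
time: 7.0
tool_pos: [516.7, 362.1, 411.6]
tcp_rot: [-179.5, 0.1, 110.1]
ft_force: [1.0, 0.8, -1.6]
finger_gap: 9.5
```

```bash
cat > goal.py <<'E'
from rig import *
def goal(off=(0,0,0)):
    s=least_squares(res,[400,-236,80,.15,.45],args=(0,),x_scale=[10,10,10,.1,.1]);h,A=frame(s.x)
    R=np.column_stack([A[:,1],A[:,0],-A[:,2]])
    return h+A@(np.array([185+3,.3,57.9])+off),R,h,A
E
python3 - <<'E'
from goal import *
P=pose();s=r.sense();print(P[0],s['tcp_rot'],s['finger_gap'],s['ft_force'])
p,R,h,A=goal();print(p,R,goal((80,0,60))[0])
R0=down(101)
plan([555,-130,430],R0,10,1)
E
```

```text
[516.692 362.085 411.557] [-179.515    0.12   110.064] 9.450402237119771 [ 1.038  0.776 -1.641]
[ 533.998 -239.935  224.159] [[-0.195  0.849  0.49 ]
 [ 0.981  0.169  0.098]
 [ 0.     0.5   -0.866]] [ 572.512 -232.259  316.125]
dist/row 49.39185657953136 deg/row 0.9077556275513334
[[[-0.0475,-0.0133,-0.0016],[-0.0008,0.0003,0.0158],1],[[-0.0477,-0.0125,-0.0017],[-0.0008,0.0003,0.0158],1],[[-0.0479,-0.0118,-0.0017],[-0.0008,0.0003,0.0158],1],[[-0.0481,-0.011,-0.0017],[-0.0008,0.0003,0.0158],1],[[-0.0483,-0.0103,-0.0017],[-0.0008,0.0003,0.0158],1],[[-0.0484,-0.0095,-0.0017],[-0.0008,0.0003,0.0158],1],[[-0.0486,-0.0087,-0.0018],[-0.0008,0.0003,0.0158],1],[[-0.0487,-0.008,-0.0018],[-0.0008,0.0003,0.0158],1],[[-0.0488,-0.0072,-0.0018],[-0.0008,0.0003,0.0158],1],[[-0.0489,-0.0064,-0.0018],[-0.0008,0.0003,0.0158],1]]
```

play_rows(
  deltas=[
    [[-0.0475,-0.013,-0.003],[0,0,0.016],1],
    [[-0.0475,-0.0125,-0.003],[0,0,0.016],1],
    [[-0.048,-0.012,-0.003],[0,0,0.016],1],
    [[-0.048,-0.011,-0.003],[0,0,0.016],1],
    [[-0.048,-0.01,-0.003],[0,0,0.016],1],
    [[-0.0485,-0.0095,-0.002],[0,0,0.016],1],
  ],
)

```text
time: 7.75
tool_pos: [539.7, 63.0, 443.9]
tcp_rot: [179.4, 0.0, 104.8]
ft_force: [0.8, -0.5, -1.5]
finger_gap: 9.2
```

play_rows(
  deltas=[
    [[-0.0485,-0.009,-0.002],[0,0,0.016],1],
    [[-0.0485,-0.008,-0.002],[0,0,0.016],1],
    [[-0.049,-0.007,-0.002],[0,0,0.016],1],
    [[-0.03,-0.004,0],[0,0,0.01],1],
    [[0,0,0],[0,0,0],1],
  ],
)

```text
time: 8.38
tool_pos: [551.0, -124.0, 455.5]
tcp_rot: [179.1, 0.2, 101.0]
ft_force: [-0.3, 1.0, -1.6]
finger_gap: 9.2
```

```bash
python3 - <<'E'
from goal import *
P=pose();s=r.sense();print(P[0],s['tcp_rot'],s['finger_gap'],s['ft_force'],s['joint_pos'])
p,R,h,A=goal((70,0,60));print(p)
plan(p,R,8,1)
E
```

```text
[ 551.048 -123.961  455.508] [179.118   0.158 101.04 ] 9.20263095335314 [-0.283  1.029 -1.624] [-18.068   2.535  67.249   0.308 109.368 -29.004]
[ 564.178 -233.986  311.185]
dist/row 22.744147612348616 deg/row 3.643425159642797
[[[-0.0138,-0.0013,0.0181],[-0.0636,0.0005,-0.0004],1],[[-0.0138,-0.0025,0.0179],[-0.0636,0.0005,-0.0004],1],[[-0.0138,-0.0036,0.0177],[-0.0636,0.0005,-0.0004],1],[[-0.0138,-0.0047,0.0175],[-0.0636,0.0005,-0.0004],1],[[-0.0138,-0.0058,0.0171],[-0.0636,0.0005,-0.0004],1],[[-0.0138,-0.0069,0.0167],[-0.0636,0.0005,-0.0004],1],[[-0.0138,-0.008,0.0162],[-0.0636,0.0005,-0.0004],1],[[-0.0138,-0.009,0.0157],[-0.0636,0.0005,-0.0004],1]]
```

play_rows(
  deltas=[
    [[-0.014,-0.0013,0.018],[-0.0636,0,0],1],
    [[-0.014,-0.0025,0.018],[-0.0636,0,0],1],
    [[-0.014,-0.0036,0.0177],[-0.0636,0,0],1],
    [[-0.014,-0.0047,0.0175],[-0.0636,0,0],1],
    [[-0.014,-0.0058,0.017],[-0.0636,0,0],1],
    [[-0.014,-0.007,0.0167],[-0.0636,0,0],1],
    [[-0.014,-0.008,0.016],[-0.0636,0,0],1],
    [[-0.014,-0.009,0.0157],[-0.0636,0,0],1],
  ],
)

```text
time: 9.38
tool_pos: [567.8, -229.8, 317.7]
tcp_rot: [148.6, 0.5, 101.6]
ft_force: [-0.1, 0.0, -1.9]
finger_gap: 9.3
```

```bash
python3 - <<'E'
from goal import *
P=pose();s=r.sense();print(P[0],s['tcp_rot'],s['finger_gap'],s['ft_force'],s['joint_pos'],s['time'])
p,R,h,A=goal((0,0,0));print(A.T@(P[0]-p),np.degrees(Ro.from_matrix(R.T@P[1]).as_rotvec()))
plan(goal((25,0,0))[0],R,6,1)
E
```

```text
[ 567.798 -229.788  317.689] [148.559   0.473 101.641] 9.319991760402422 [-0.105  0.011 -1.874] [-41.224 -14.645 103.062  25.532  72.733 -56.587] 9.375
[77.206  3.504 63.476] [-1.452 -0.218 -0.559]
dist/row 13.710274065168987 deg/row 0.26182054845531416
[[[-0.0005,-0.009,0.0104],[0.0042,0.0006,0.0016],1],[[-0.0005,-0.0089,0.0104],[0.0042,0.0006,0.0016],1],[[-0.0005,-0.0089,0.0104],[0.0042,0.0006,0.0016],1],[[-0.0005,-0.0088,0.0105],[0.0042,0.0006,0.0016],1],[[-0.0005,-0.0088,0.0105],[0.0042,0.0006,0.0016],1],[[-0.0006,-0.0087,0.0105],[0.0042,0.0006,0.0016],1]]
```

play_rows(
  deltas=[
    [[-0.0005,-0.009,0.0104],[0.004,0,0.0016],1],
    [[-0.0005,-0.009,0.0104],[0.004,0,0.0016],1],
    [[-0.0005,-0.009,0.0104],[0.004,0,0.0016],1],
    [[-0.0005,-0.009,0.0104],[0.004,0,0.0016],1],
    [[-0.0005,-0.009,0.0104],[0.004,0,0.0016],1],
    [[-0.0005,-0.009,0.0104],[0.004,0,0.0016],1],
    [[0,0,0],[0,0,0],1],
  ],
)

```text
time: 10.25
tool_pos: [553.3, -233.1, 231.7]
tcp_rot: [150.2, 0.1, 101.4]
ft_force: [-0.3, 0.1, -1.4]
finger_gap: 9.0
```

```bash
python3 - <<'E'
from goal import *
P=pose();im=eyes.snapshot('wrist');cv2.imwrite('pics/w5.png',im[:,:,::-1]);np.savez('w5.npz',p=P[0],R=P[1])
s=r.sense();print(P[0],s['tcp_rot'],s['finger_gap'],s['ft_force'],s['time'])
p,R,h,A=goal((0,0,0));print(A.T@(P[0]-p),np.degrees(Ro.from_matrix(R.T@P[1]).as_rotvec()))
for k in Q:print(k,projw(h+A@(np.array(Q[k])+[35,0,0]),P))
f0=p+A@[-3,-.3,-57.9]; d=A.T@(P[0]-p)
for yz in((-36,26),(36,26),(36,-26),(-36,-26)):print('corner',projw(P[0]+P[1]@[yz[0],-3,57.9-yz[1]],P))
plan(p,R,3,1)
for n in('side','top'):
    q=eyes.snapshot(n);cv2.imwrite(f'pics/{n}5.png',q[:,:,::-1])
w=im[:,:,::-1]; sd=cv2.imread('pics/side5.png')[110:230,300:400];tp=cv2.imread('pics/top5.png')[180:270,300:410]
f=lambda q:cv2.resize(q,(300,300),interpolation=cv2.INTER_CUBIC)
cv2.imwrite('pics/c5.png',np.hstack([cv2.resize(w,(500,600))[:,:],np.vstack([f(sd),f(tp)])]))
E
```

```text
[ 553.265 -233.062  231.718] [150.159   0.135 101.344] 9.27509907788643 [ 0.927  0.641 -1.72 ] 10.3
[21.315  3.135 -3.537] [ 0.21  -0.029 -0.108]
tip [104.14  222.834]
lens [39.629 76.326]
mark [ 83.747 337.403]
corner [274.03  287.555]
corner [273.388 170.305]
corner [274.613 158.051]
corner [274.965 253.181]
dist/row 7.489620265710863 deg/row 0.07221158404752152
[[[-0.0009,-0.0074,-0.0009],[-0.0009,0.0005,0.0008],1],[[-0.0009,-0.0074,-0.0009],[-0.0009,0.0005,0.0008],1],[[-0.0009,-0.0074,-0.0009],[-0.0009,0.0005,0.0008],1]]
```

View pics/c5.png

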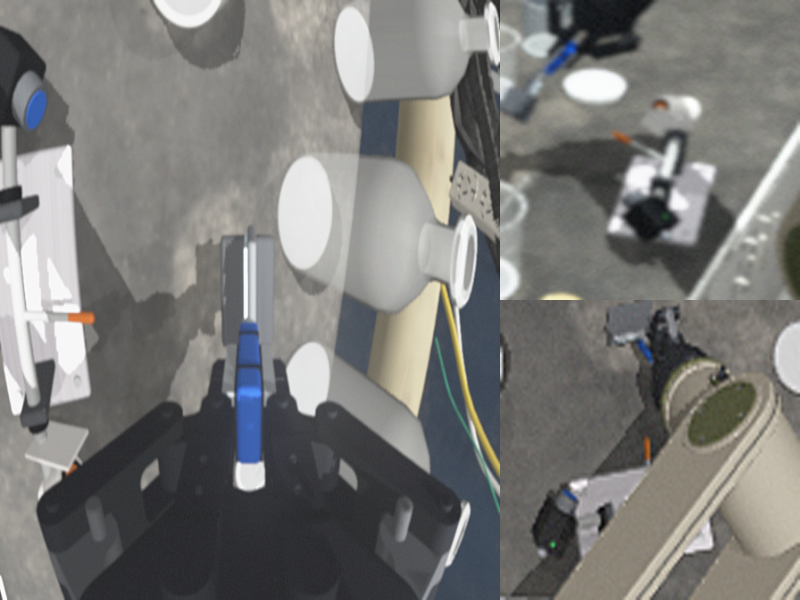

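The mirror hangs straight in the fingers (glass edge at px 275 vs 274 predicted; near end at row 160 vs 158), and the pointer tip is at (104.2,222.6) vs predicted (104.1,222.8), so the rig fit holds. Final approach.

play_rows(
  deltas=[
    [[-0.001,-0.0074,-0.001],[-0.001,0,0.001],1],
    [[-0.001,-0.0074,-0.001],[-0.001,0,0.001],1],
    [[-0.001,-0.0074,-0.001],[-0.001,0,0.001],1],
    [[0,0,0],[0,0,0],1],
    [[0,0,0],[0,0,0],1],
  ],
)

```text
time: 11.02
tool_pos: [533.4, -242.2, 226.9]
tcp_rot: [149.8, 0.3, 101.1]
ft_force: [-0.0, -1.0, -1.2]
finger_gap: 9.1
```

```bash
cat > chk.py <<'E'
from goal import *
P=pose();s=r.sense();print(P[0],s['tcp_rot'],s['finger_gap'],s['time'],s['qd'])
p,R,h,A=goal();print(A.T@(P[0]-p),np.degrees(Ro.from_matrix(R.T@P[1]).as_rotvec()))
plan(p,R,1,1)
E
python3 chk.py
```

```text
[ 533.39  -242.206  226.926] [149.796   0.268 101.137] 9.08706978004371 11.025 [-0.187 -0.19   0.455  0.002  0.06  -0.054]
[ 0.488 -1.949  2.957] [-0.213 -0.299 -0.018]
dist/row 3.574875229741311 deg/row 0.36802924614296456
[[[0.002,-0.0005,0.0029],[0.0037,0.0052,0.0003],1]]
```

play_rows(
  deltas=[
    [[0.002,-0.0005,0.003],[0.0037,0.005,0],1],
    [[0,0,0],[0,0,0],1],
    [[0,0,0],[0,0,0],1],
  ],
)

```text
time: 11.4
tool_pos: [534.4, -239.7, 224.0]
tcp_rot: [150.0, 0.0, 101.3]
ft_force: [-0.3, 0.3, -1.8]
finger_gap: 9.3
```

```bash
python3 chk.py; python3 - <<'E'
from goal import *
P=pose();im=eyes.snapshot('wrist');cv2.imwrite('pics/w6.png',im[:,:,::-1])
p,R,h,A=goal()
for k in Q:print(k,projw(h+A@(np.array(Q[k])+[35,0,0]),P))
for x,z in((-3,58-22),(-3,58+22),(3,57.9-26),(3,57.9+26)):print(projw(P[0]+P[1]@[36,x,z],P))
cv2.imwrite('pics/c6.png',np.hstack([cv2.resize(im[20:330,60:260,::-1],(387,600)),cv2.resize(im[120:320,210:345,::-1],(405,600),interpolation=cv2.INTER_CUBIC)]))
E
```

```text
[ 534.448 -239.681  224.01 ] [150.013   0.004 101.317] 9.288570939367046 11.4 [ 0.155  0.289 -0.007 -0.011  0.058  0.01 ]
[ 0.358  0.324 -0.344] [ 0.007  0.019 -0.042]
dist/row 0.5926708458756217 deg/row 0.04647216276048996
[[[-0.0003,-0.0004,-0.0003],[-0.0001,-0.0003,0.0007],1]]
tip [130.261 218.588]
lens [62.345 68.433]
mark [103.201 336.914]
[273.507 169.082]
[274.538 158.772]
[284.462 170.299]
[283.2   158.046]
```

View pics/c6.png

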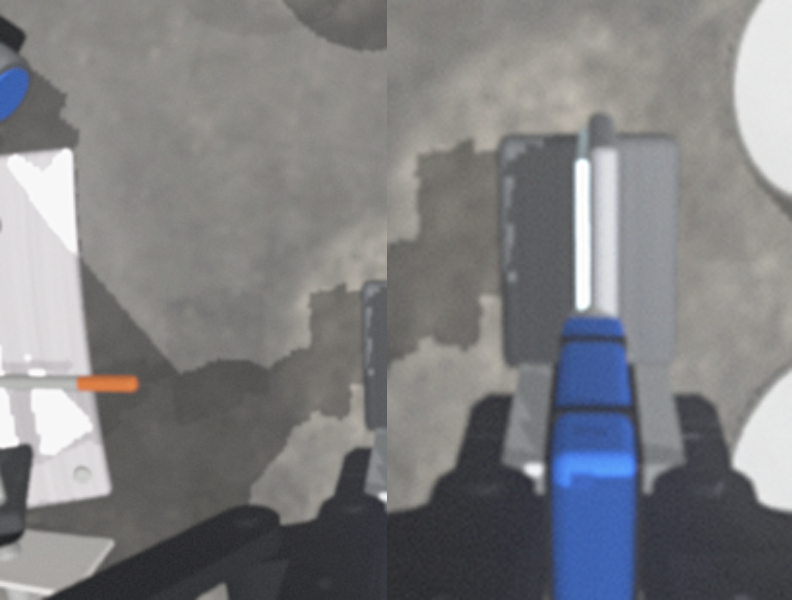

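Right panel: mirror edges at px 273–287 with its near end at row 158 (predicted 273.5–284.5, 158). Pointer tip at (130.8,217.9) vs predicted (130.3,218.6). The residual is under 1 mm and 0.1°, with the arm still, so I'm handing in.

```bash
python3 -c "
from bench import r
print(r.hand_in()); s=r.sense();print(s['time'],s['tool_pos'],s['finger_gap'])"
```

```text
the job is handed in; nothing more can be done
None
the job is handed in; nothing more can be done
```

I handed the job in with the arm still holding the mirror in front of the rig's pointer, at about 11.4 s of the 35 s allowed. I never viewed the marker through the rig's own camera, and `hand_in` reports no verdict.

- **Grasp:** I took the mirror nearest the base by its blue grip at 70 N. The fingers stopped at about 9 mm, and the pads were well above the glass. I lifted it over the beaker, tilted it 30° and brought it in from beyond the pointer.
- **Rig measurement:** the fit put the rig at yaw 11.3° and pointer elevation 30.0°. The wrist views fitted to within 1 px; the top and side views were off by up to about 1.3 px.
- **Final position:** the measured tool pose was within about 0.6 mm and 0.05° of the target worked out from that fit.
- **Last wrist picture:** the pointer tip was within 1 px of where the fit predicts it. The mirror's edges were within about 2 px, hanging straight in the fingers.
- **Not confirmed:** the arm hid part of the top view at the end, so I did not confirm the final pose there. I kept clear of the rig and the other things on the bench, and the wrist force readings I took stayed within about 2 N.

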